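# Open a denture flask with a wedge

## Robot

A 6-joint arm with a two-finger parallel gripper is mounted at the origin on the work surface. World frame = base frame: x ahead of the robot, y to its left, z up, the work surface at z = 0. Lengths are in m, angles in rad, forces in N, time in s.
With the tool pointing down it reaches from about 0.275 to 1 m from the base axis. Payload 8.4 kg.
Tool frame: the origin (TCP) lies on the centre line of the jaws, within the pads' length; the fingertips stand 17 mm ahead of it and the grasp point (between the pads) lies 2 mm behind it (bot.tcp_to_tips is the z of the fingertips in the tool frame, in m); z points along the fingers, y is the line along which they close (so a half turn about z gives the same grasp; the last joint's range is limited). The gripper opens to 85 mm and grips with 20 to 120 N. Pads are 22 mm wide; open, the fingers measure 114 mm over their backs; the gripper's body (76 mm by 85 mm) begins 54 mm behind the grasp point. The pads swing forward as they close: fully open they stand 13 mm farther back than shut.
Start: joints at [1.191, 0.353, 1.633, -0, 1.155, -0.002], TCP at [0.231, 0.581, 0.248] pointing down, gripper open.
Joint ranges: [-2.63, 2.63], [-0.92, 2.1], [0.06, 2.66], [-1.3, 4.44], [0, 2.69], [-3.02, 3.02]. Speed limits (rad/s): [2.22, 2.22, 2.79, 3.14, 3.14, 3.14].

## Interface

Orientations are given as a unit quaternion [x, y, z, w].
In Python, from workcell import bot, hand, kinematics, get_obs, vision, hand_in gives the robot as it stands. The module is installed in compiled form; this text tells all that it offers. Calls block until the motion is done:
- bot.reach(position, orientation): joint-space move of the TCP to a pose.
- bot.servo_line(position, ori=None, velocity=0.15): straight line of the TCP; ori=None keeps the orientation; velocity is the mean speed in m/s.
- bot.goto_joints(angles): joint-space move.
- hand.move_gripper(opening, strength=None): finger opening in m; strength is the grip in N (None keeps the last); returns when the fingers have stopped.
- bot.dwell(seconds).
- kinematics.solve_ik(position, orientation): joint angles nearest the present ones, or None.
- get_obs(): the state.
- vision.read_camera(name): name is "side" or "top" or "wrist"; returns a dict with "frame" (420x560x3 uint8, red, green, blue), "intrinsics" (3x3 intrinsics, pixels), "view" (4x4, takes a point from world to camera coordinates). Camera axes: x right, y down, z forward; pixel columns grow to the right and rows downward; lengths in m; the calibration is good to about 2 mm. A picture is of the moment at which its call begins. There is no depth.
A pose or a line that the arm cannot do raises bot.IKError and nothing moves.
- hand_in(): hands the job in; it is judged then, once.
The state is a dict: "time_s": time; "joint_pos": joint angles; "joint_vel": joint speeds; "joint_efforts": joint torques, N m; "position": TCP position; "orientation": TCP orientation; "wrist_force": force on the tool from outside, world axes, zero at the start; "ft_torque": the same for the moment, N m; "gripper_width": finger opening in m; "grip_force": force on a finger pad.
Only numpy, scipy, OpenCV 4.12 (cv2) and the standard library are available. Lean on these libraries where they do the work, as an engineer would, in place of code of your own. Each camera call takes 0.05 s, during which the arm holds its last target. There are 200 camera calls.

## Task

The brass denture flask in its bench holder has been unbolted and is to be opened. Take the steel wedge from the bench, lay its thin end flat on the small ledge in front of the flask's slot and push it straight in under the lip until the upper half just lifts off the lower half, about 4 mm at the lip, not prised wide open. Finish while still holding the wedge there, with the wedge resting on the lower half and nothing but the wedge holding the upper half up at the slot, and leave the other things on the bench where they are.

Things in the scene. Friction and masses are not known exactly. Their poses are not given: they have to be found in the camera images.
- flask_lower: Lower half of a D-shaped brass flask, fixed in a dark steel bench holder (124 x 108 mm). Origin: underside of the holder on the bench, below the flask's middle; z up. Flask 90 x 90 mm: flat front at x = -45 mm, round back at +45. Its rim is at z = 46 mm. A flat ledge 34 mm wide, flush with the rim, juts out in front to x = -63 mm. Guide pins at x = 0, y = +-54.5 mm, 19 mm above the rim.
- slot (a point): Fixed point: middle of the mouth of the slot, at rim height (lower half's x = -45, y = 0, z = 46 mm). Axes as the lower half: +x leads straight into the slot. The slot is cut in the front underside of the upper half: 34 mm wide, 6 mm high, 36 mm deep, closed at its inner end; its floor is the flat rim of the lower half.
- flask_upper: Upper half of the brass flask with its lid, 90 x 90 x 40 mm (44 mm with the bar on the lid), about 0.65 kg, loose on the two guide pins with about 2 mm of play (the push slides it back that far). Smooth metal. Origin: centre of its underside, on the rim; axes as the lower half when shut. Wedged at the slot, it tips up about its round back edge.
- lip (a point): Middle of the underside of the upper half's lip over the slot, a rounded edge 2.5 mm behind the front face (in the upper half's frame x = -42.5, y = 0, z = 6 mm). The wedge bears here. With the flask shut it is 6 mm above the rim, 52 mm above the bench; what it has risen above that is the gap.
- wedge: Plain bright steel wedge, 110 mm long (x), 24 wide (y), 0.28 kg, lying on its flat underside. Origin: middle of the underside. Thin end at x = +55 mm, 2.5 mm thick; the top slopes up 1 in 3 to 17.5 mm thick at x = +10; from there to x = -55 a block, gripped across its width, with an 8 mm hole near its end. It meets the lip once 10.5 mm of its thin end are past the lip, then lifts it 1 mm per further 3 mm.
- wedge_tip (a point): Middle of the lower edge of the wedge's thin end; axes as the wedge.
- plaster_knife: Bystander: plaster knife, wooden handle and steel blade, 195 mm long along x, 18 mm high, origin under its middle.
- stone_cast: Bystander: white plaster cast of teeth, 68 x 68 x 30 mm, origin under its middle.
- mixing_bowl: Bystander: grey plastic bowl, 110 mm across, 60 mm high, origin under its middle.
- bolt_tray: Bystander: low steel tray 90 x 70 x 16 mm with the flask's two brass bolts in it; origin under its middle.
Things that resemble listed ones, but are neither listed nor needed, are in the scene too. Leave any orange look-alike of the wedge alone. Leave any green look-alike of the flask_upper alone.

How it is judged:
By the outcome, as a careful person would: the job done as asked, in the order asked, and still so for the second after the job is handed in, while the arm keeps its last pose, push and grip.
It also fails if it takes over 54 s, if anything falls off the work surface, if the arm or the gripper's body presses on something with over 40 N, if the wrist force passes 120 N, or if a joint passes its speed limit or range.

## Working session

There is one attempt and no reset: what is moved stays moved. The work goes in short steps, each a Python script; the robot and the scene stay as the last script left them, time stands still between calls to the robot, and variables do not carry over. Pictures are saved under pics/ and viewed, at most 10 in all, crops included, and the job is handed in when it is done.

```bash
mkdir -p pics; python3 - <<'E'
from workcell import vision,get_obs
import cv2,numpy as np,pickle
d={}
for n in("top","side"):
    r=vision.read_camera(n);d[n]=r
    cv2.imwrite(f"pics/{n}0.png",cv2.resize(r["frame"][:,:,::-1],(800,600),interpolation=cv2.INTER_CUBIC))
    print(n,r["intrinsics"].round(1).tolist(),r["view"].round(4).tolist())
pickle.dump(d,open("cam0.pkl","wb"));o=get_obs();print(o["time_s"],o["position"],o["orientation"])
E
```

```text
top [[445.7, 0.0, 276.5], [0.0, 445.7, 206.1], [0.0, 0.0, 1.0]] [[0.0085, -1.0, -0.0052, 0.0811], [-0.9876, -0.0076, -0.1567, 0.5867], [0.1567, 0.0065, -0.9876, 1.0936], [0.0, 0.0, 0.0, 1.0]]
side [[433.3, 0.0, 278.8], [0.0, 433.3, 204.6], [0.0, 0.0, 1.0]] [[-0.9734, -0.2281, -0.0201, 0.5831], [-0.1464, 0.6875, -0.7112, 0.0776], [0.1761, -0.6894, -0.7027, 0.9344], [0.0, 0.0, 0.0, 1.0]]
0.1 [0.23038101 0.58056105 0.24762955] [ 1.87758224e-01  9.82215077e-01 -6.13571546e-04 -1.28203599e-04]
```

View pics/top0.png

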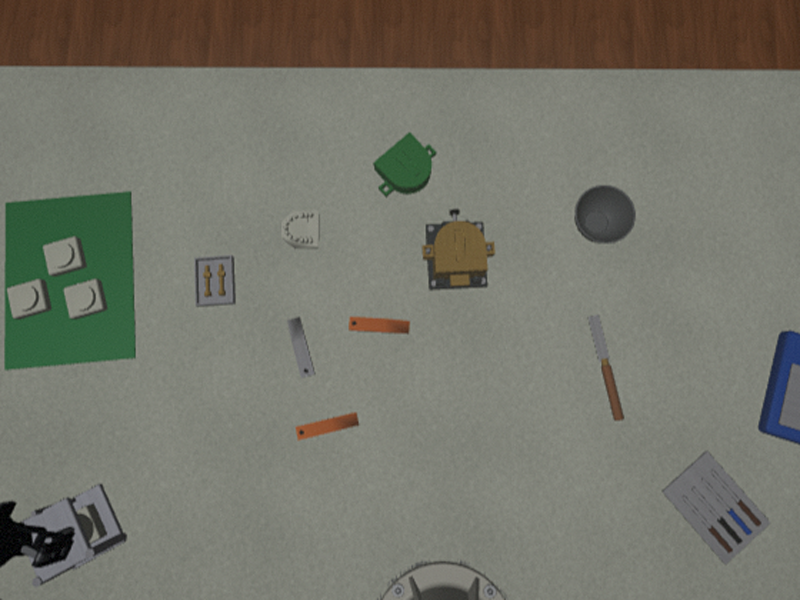

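View pics/side0.png

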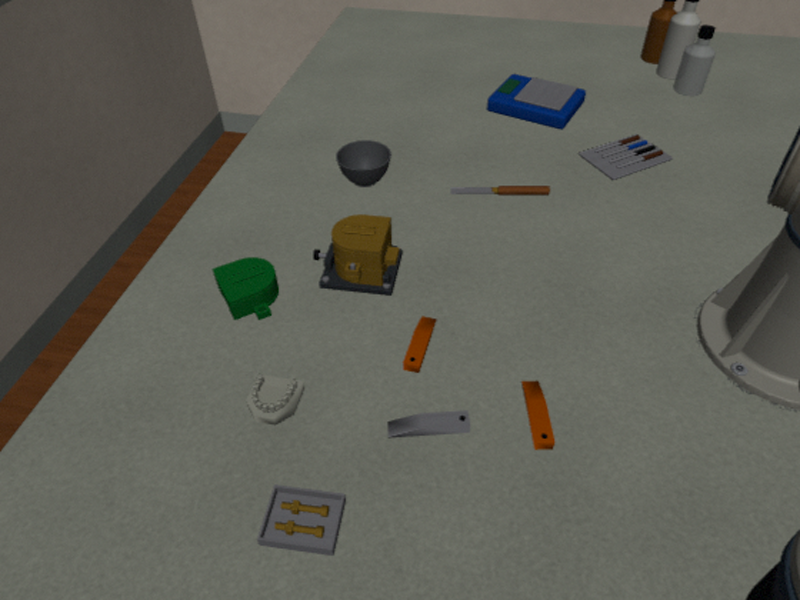

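Top view (800x600 px): three wedge shapes, at (301,347) bright steel, and at (379,326) and (327,427) in orange. The steel one fits the description, with its hole at (306,371) and its thin end near (294,319). The brass flask is at (460,255) with its ledge at (460,280) facing the robot. The green look-alike is at (405,165). I'll confirm with an enlarged crop.

```bash
cat > h.py <<'E'
import numpy as np,cv2
def ray(r,uv):
    R,t=r["view"][:3,:3],r["view"][:3,3]
    return -R.T@t, R.T@np.linalg.solve(r["intrinsics"],[uv[0],uv[1],1.])
def onplane(r,uv,z):
    c,d=ray(r,uv); return c+d*(z-c[2])/d[2]
def proj(r,P):
    P=np.atleast_2d(P); q=(P@r["view"][:3,:3].T+r["view"][:3,3])@r["intrinsics"].T
    return q[:,:2]/q[:,2:]
def quat(yaw): # tool down, closing axis (tool y) at world angle yaw+90deg
    return np.array([np.cos(yaw/2),np.sin(yaw/2),0,0])
def frame(o,yaw,p):
    p=np.atleast_2d(p);c,s=np.cos(yaw),np.sin(yaw)
    return np.array(o)+np.c_[c*p[:,0]-s*p[:,1],s*p[:,0]+c*p[:,1],p[:,2]]
E
python3 - <<'E'
import pickle,cv2,numpy as np
from h import *
d=pickle.load(open("cam0.pkl","rb"));r=d["top"];f=r["frame"][:,:,::-1]
k=.7
a=f[215:270,185:240];b=f[145:210,285:350]
cv2.imwrite("pics/crop0.png",np.hstack([cv2.resize(x,(400,400),interpolation=cv2.INTER_CUBIC) for x in(a,b)]))
print("thin",onplane(r,(294*k,319*k),0),"hole",onplane(r,(306*k,371*k),.0175))
print("ledge",onplane(r,(460*k,280*k),.046),"green",onplane(r,(405*k,165*k),.04))
E
```

```text
thin [0.54568332 0.27318993 0.        ] hole [0.44942555 0.24547086 0.0175    ]
ledge [ 0.61311761 -0.03062923  0.046     ] green [0.83091517 0.06945315 0.04      ]
```

View pics/crop0.png

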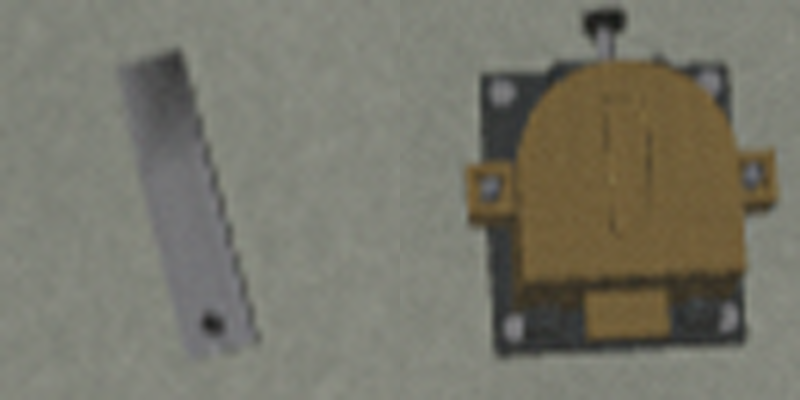

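The crop confirms it: the left half shows the plain steel wedge with a dark ramp and thin end at the top and the hole at (212,322). The right half shows the brass flask, with its ledge at (627,315) and yaw of about 2 deg. Next I'll refine both with the wrist camera.

```bash
python3 - <<'E'
from workcell import *
from workcell import bot,vision,get_obs,kinematics
from h import *
import pickle
d=pickle.load(open("cam0.pkl","rb"));r=d["top"]
L=lambda x,y:(185+(x+.5)/7.2727-.5,215+(y+.5)/7.2727-.5)
Rr=lambda x,y:(285+(x-400+.5)/6.1538-.5,145+(y+.5)/6.1538-.5)
t=(onplane(r,L(120,67),.0025)+onplane(r,L(182,50),.0025))/2
b=(onplane(r,L(190,357),.0175)+onplane(r,L(258,343),.0175))/2
v=t-b;yaw=np.arctan2(v[1],v[0]);print("len",np.hypot(*v[:2]),"yaw",np.degrees(yaw),"c",(t+b)/2)
fl=[onplane(r,Rr(*p),.046) for p in((586,340),(669,336))];e=fl[0]-fl[1]
print("ledge",fl,np.degrees(np.arctan2(-e[0],e[1])))
c=(t+b)/2
for y in (yaw,yaw+np.pi):
    print(kinematics.solve_ik([c[0],c[1],.02],quat(y)))
    print(kinematics.solve_ik([.55,-.03,.065],quat(y-yaw+.04)))
bot.reach([c[0]-.03,c[1],.27],quat(yaw+np.pi))
w=vision.read_camera("wrist");pickle.dump(w,open("w1.pkl","wb"))
cv2.imwrite("pics/w1.png",cv2.resize(w["frame"][:,:,::-1],(800,600),interpolation=cv2.INTER_CUBIC))
bot.reach([.54,-.03,.30],quat(np.pi+.04))
w=vision.read_camera("wrist");pickle.dump(w,open("w2.pkl","wb"))
cv2.imwrite("pics/w2.png",cv2.resize(w["frame"][:,:,::-1],(800,600),interpolation=cv2.INTER_CUBIC))
print(get_obs()["time_s"],get_obs()["wrist_force"])
E
```

```text
len 0.11011876107700184 yaw 16.811290431540073 c [0.49450276 0.25814806 0.01      ]
ledge [array([ 0.60299533, -0.01212219,  0.046     ]), array([ 0.60494932, -0.04669603,  0.046     ])] 3.2347260871836965
[ 4.78431323e-01  5.64734476e-01  1.92402976e+00 -4.44089210e-16
  6.52828414e-01  1.75581528e+00]
[-5.72146843e-02  4.82537446e-01  1.92620457e+00 -4.44089210e-16
  7.32850634e-01  1.47358164e+00]
[ 4.78431323e-01  5.64734476e-01  1.92402976e+00 -4.44089210e-16
  6.52828414e-01 -1.38577737e+00]
[-5.72146843e-02  4.82537446e-01  1.92620457e+00 -4.44089210e-16
  7.32850634e-01 -1.66801101e+00]
2.8333 [-0.17923201  0.38709517 -0.16093629]
```

View pics/w1.png

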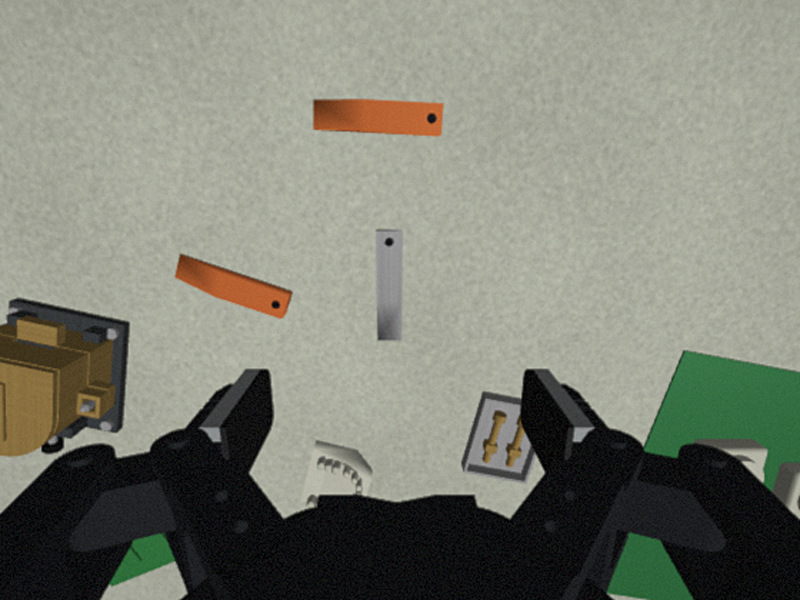

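View pics/w2.png

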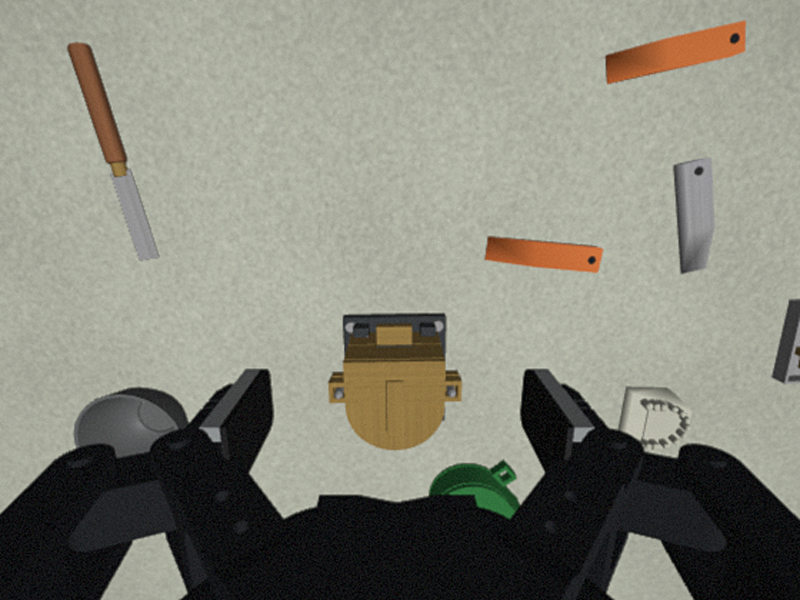

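w1: wedge with thin-end edge (377..401, 340), rear edge (376..402, 230) and hole (389,242). w2: flask with ledge at (376..412, ~326..345) and lid front edge (344..445, 360). Enlarged crop next for the ledge edges.

```bash
python3 - <<'E'
import pickle
from h import *
a=pickle.load(open("w1.pkl","rb"));b=pickle.load(open("w2.pkl","rb"))
g=lambda f,x,y,s:cv2.resize(f[y:y+s,x:x+s,::-1],(400,400),interpolation=cv2.INTER_CUBIC)
cv2.imwrite("pics/crop2.png",np.hstack([g(a["frame"],222,150,100),g(b["frame"],226,212,100)]))
E
```

```text
(no output)
```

View pics/crop2.png

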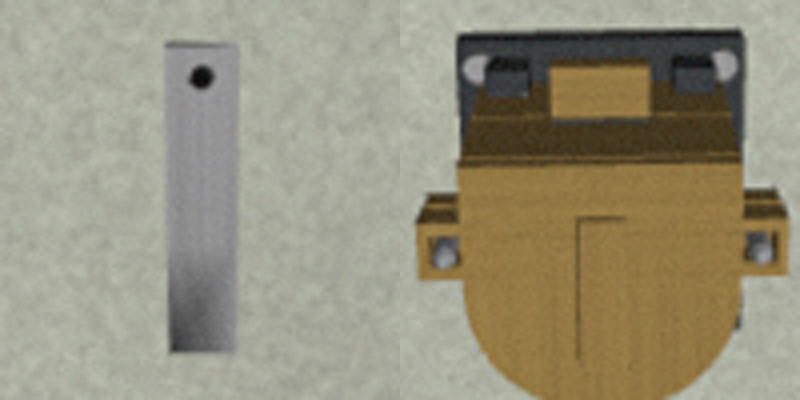

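The crop gives sharp edges. Wedge: thin end (170..236,351), rear top edge (166..238,46). Ledge: front (551..650,67), root (551..650,118). Lid front edge: (458..743,162).

```bash
python3 - <<'E'
import pickle
from h import *
a=pickle.load(open("w1.pkl","rb"));b=pickle.load(open("w2.pkl","rb"));tp=pickle.load(open("cam0.pkl","rb"))["top"]
A=lambda x,y,z:onplane(a,(222+(x+.5)/4-.5,150+(y+.5)/4-.5),z)
B=lambda x,y,z:onplane(b,(226+(x-400+.5)/4-.5,212+(y+.5)/4-.5),z)
t=(A(170,351,.0025)+A(236,351,.0025))/2;r=(A(166,46,.0175)+A(238,46,.0175))/2;v=t-r
print("wedge len",np.hypot(*v[:2]),"w",np.linalg.norm(A(166,46,.0175)-A(238,46,.0175)),"yaw",np.degrees(np.arctan2(v[1],v[0])),(t+r)/2)
def edge(p,q,z,x):  # left pix, right pix; right pix = +y side
    P,Q=B(*p,z),B(*q,z);e=Q-P;y=np.arctan2(-e[0],e[1]);m=(P+Q)/2
    print("edge",x,"len",np.hypot(*e[:2]),"yaw",np.degrees(y),"mid",m,"origin",m[:2]-x*np.array([np.cos(y),np.sin(y)]))
edge((551,67),(650,67),.046,-.063);edge((551,119),(650,117),.046,-.045);edge((458,163),(743,161),.086,-.045);edge((457,36),(743,33),.01,-.062)
print("cam pos",ray(b,(0,0))[0],ray(a,(0,0))[0])
E
```

```text
wedge len 0.11037375255046622 w 0.02303711930250935 yaw 16.567279543943037 [0.49630771 0.26075293 0.01      ]
edge -0.063 len 0.03393085625284172 yaw 2.345086503285106 mid [ 0.60770381 -0.02834044  0.046     ] origin [ 0.67065104 -0.0257626 ]
edge -0.045 len 0.03437931910545557 yaw 3.5891794659530265 mid [ 0.62646941 -0.02760635  0.046     ] origin [ 0.67138114 -0.02478926]
edge -0.045 len 0.08955773881511679 yaw 2.783323231016346 mid [ 0.62494863 -0.02745653  0.086     ] origin [ 0.66989555 -0.02527137]
edge -0.062 len 0.10642836158414001 yaw 2.976903417612016 mid [ 0.60784985 -0.02873863  0.01      ] origin [ 0.66976618 -0.02551876]
cam pos [ 0.47063398 -0.03165687  0.42692097] [0.39799956 0.23852091 0.39706227]
```

```bash
python3 - <<'E'
from workcell import bot,vision,get_obs,hand
from h import *
import pickle
y=np.radians(16.7);o=[.4954,.2595,0]
g=frame(o,y,[-.020,0,.0195])[0];q=quat(y+np.pi)
hand.move_gripper(.05,60)
bot.reach([g[0],g[1],.10],q); bot.servo_line(g,velocity=.08)
s=get_obs();print(s["position"],s["wrist_force"])
hand.move_gripper(0.0,60)
s=get_obs();print(s["gripper_width"],s["grip_force"],s["wrist_force"],s["position"],s["time_s"])
bot.servo_line(g+[0,0,.13],velocity=.12)
yf=.0497
p=frame([.670,-.0254,0],yf,[-.175,0,.15])[0]
bot.reach(p,quat(yf+np.pi))
w=vision.read_camera("wrist");pickle.dump(w,open("w3.pkl","wb"))
sd=vision.read_camera("side");pickle.dump(sd,open("s3.pkl","wb"))
u,v=proj(sd,[p[0]+.06,p[1],.09])[0].astype(int)
print(u,v)
g=lambda f,x,y,a,c:cv2.resize(f[y:y+c,x:x+a,::-1],(400,400),interpolation=cv2.INTER_CUBIC)
cv2.imwrite("pics/c3.png",np.hstack([g(w["frame"],200,150,160,160),g(sd["frame"],u-60,v-60,120,120)]))
s=get_obs();print(s["gripper_width"],s["grip_force"],s["wrist_force"],s["position"],s["time_s"])
E
```

```text
[0.47656589 0.25393461 0.01991029] [-0.36981787  0.56811483 -0.34457189]
0.022802865334612076 59.56313073635101 [-1.55909583  0.52320475  5.59947542] [0.47664286 0.2540011  0.02027555] 6.1167
300 164
0.022542479015743015 58.874868750572205 [-0.06093794  0.5840602  -3.31115164] [ 0.49547192 -0.0329653   0.14994807] 8.5583
```

View pics/c3.png

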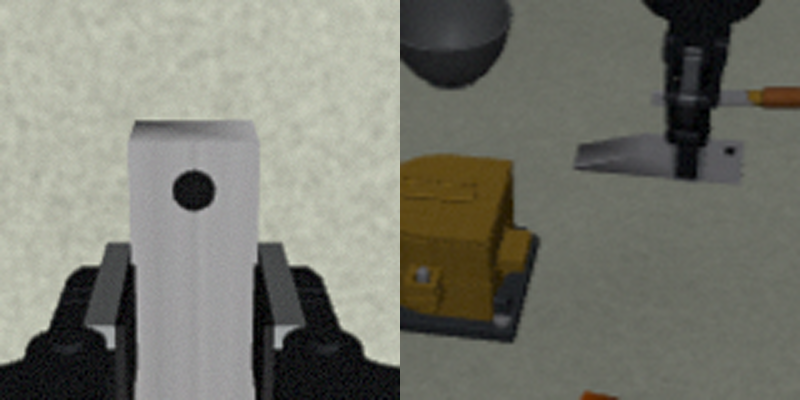

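The wedge is held level and straight. Left crop: rear top edge at row ~137, hole at (194,190). Right crop: the thin end points at the flask. Next I measure how far the wedge slipped in the grip and lay its tip on the ledge with force checks.

```bash
cat > m.py <<'E'
from workcell import bot,vision,get_obs,hand
from h import *
YF=.0497;FO=np.array([.670,-.0254,0.]);Q=quat(YF+np.pi)
ex=np.array([np.cos(YF),np.sin(YF),0]);ey=np.array([-ex[1],ex[0],0])
def infl(p): d=np.array(p)-FO; return np.array([d@ex,d@ey,d[2]])
def F():
    f=np.mean([get_obs()["wrist_force"] for _ in range(3)],0);return np.array([f@ex,f@ey,f[2]])
def go(x,y,z,v): bot.servo_line(frame(FO,YF,[x,y,z])[0],Q,v)
E
python3 - <<'E'
from m import *
import pickle
w=pickle.load(open("w3.pkl","rb"));s=get_obs();T=infl(s["position"])
px=lambda x,y:(200+(x+.5)/2.5-.5,150+(y+.5)/2.5-.5)
r=infl(onplane(w,px(195,137),T[2]-.0025));h=infl(onplane(w,px(194,190),T[2]-.0025))
print("tcp",T*1e3,"rear rel",(r-T)*1e3,"hole",(h-T)*1e3)
# nominal: rear at -35, tip at +75 from tcp
OFF=r[0]-T[0]+.110; print("OFF",OFF)
x=-.052-OFF; dy=-(r-T)[1]
print("dy",dy)
go(x,0,.085,.15); bot.dwell(.3); f0=F(); print("f0",f0)
for z in (.072,.069,.068,.067,.0665,.066,.0655,.065,.0645):
    go(x,0,z,.03); f=F()-f0; print(z,f.round(2),infl(get_obs()["position"]).round(5))
    if f[2]>2.5: break
print(get_obs()["time_s"])
w=vision.read_camera("wrist");sd=vision.read_camera("side")
u,v=proj(sd,frame(FO,YF,[-.055,0,.05]))[0].astype(int)
g=lambda f,x,y,a:cv2.resize(f[y:y+a,x:x+a,::-1],(400,400),interpolation=cv2.INTER_CUBIC)
cv2.imwrite("pics/c4.png",np.hstack([g(w["frame"],190,190,180),g(sd["frame"],u-40,v-40,80)]))
E
```

```text
tcp [-174.68841718    1.11451519  149.94806907] rear rel [-34.33801965  -0.15738699  -2.5       ] hole [-24.12546549  -0.33605338  -2.5       ]
OFF 0.07566198034895717
dy 0.00015738699052630424
f0 [-0.35382497  1.11528938 -2.40949323]
0.072 [ 0.43 -1.14 -0.21] [-1.2777e-01  3.0000e-05  7.1750e-02]
0.069 [ 0.87  0.01 -0.14] [-0.12774  0.       0.06887]
0.068 [-0.19 -0.97 -0.63] [-1.2769e-01  3.0000e-05  6.7980e-02]
0.067 [ 0.73 -2.16  0.15] [-1.2769e-01  1.0000e-05  6.6940e-02]
0.0665 [ 0.56 -1.51 -1.08] [-1.2762e-01 -1.0000e-05  6.6520e-02]
0.066 [-1.19 -0.8   1.5 ] [-0.12758 -0.       0.0661 ]
0.0655 [-1.02 -1.98  4.32] [-0.12755 -0.       0.06568]
11.625
```

View pics/c4.png

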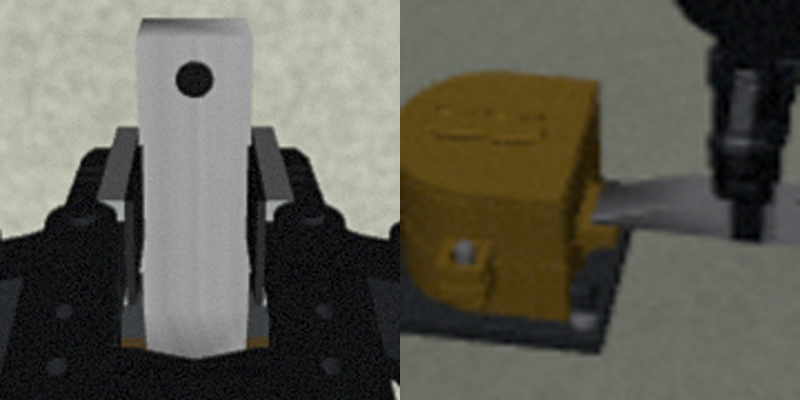

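The wedge lies on the ledge, centred (ledge shows equally on both sides of the wedge in the left crop; tip on the ledge in the right crop). Now I push in, tracking force and measuring the lift by sub-pixel registration.

```bash
cat >> m.py <<'E'
def snap(n=6):
    o={}
    for c in("side","top"):
        R=[vision.read_camera(c) for _ in range(n)];r=dict(R[0])
        r["gray"]=np.mean([cv2.cvtColor(x["frame"],cv2.COLOR_RGB2GRAY).astype(np.float32) for x in R],0).astype(np.float32);o[c]=r
    return o
def upper(sl,lift):
    "world pts of lid top, slid sl, lip raised lift, tipping about round back edge"
    X,Y=np.meshgrid(np.linspace(-.045,.04,12),np.linspace(-.04,.04,9));P=np.c_[X.ravel(),Y.ravel(),np.full(X.size,.040)]
    P=P[(P[:,0]<0)|(np.hypot(P[:,0],P[:,1])<.044)]
    a=lift/.0875;q=P-[.045,0,0]
    q=np.c_[q[:,0]*np.cos(a)+q[:,2]*np.sin(a),q[:,1],q[:,2]*np.cos(a)-q[:,0]*np.sin(a)]
    return frame(FO,YF,q+[.045+sl,0,.046])
def lift(A,B):
    "optical flow (LK) of lid-top points between averaged images, fit slide & lift"
    from scipy.optimize import least_squares
    obs={};P0=upper(0,0)
    for c in A:
        p=proj(A[c],P0).astype(np.float32).reshape(-1,1,2)
        e=lambda g:cv2.convertScaleAbs(cv2.GaussianBlur(g,(0,0),.7),alpha=1.5)
        n,st,_=cv2.calcOpticalFlowPyrLK(e(A[c]["gray"]),e(B[c]["gray"]),p,None,winSize=(21,21),maxLevel=1,criteria=(3,50,1e-4))
        obs[c]=(n-p)[:,0]
        print(c,"median flow",np.median(obs[c],0).round(3))
    res=lambda x:np.concatenate([((proj(A[c],upper(*x))-proj(A[c],P0))-obs[c]).ravel() for c in obs])
    s=least_squares(res,[0.,0.],loss="soft_l1",f_scale=.2,x_scale=[1e-3,1e-3],diff_step=1e-3)
    return s.x*1e3
E
python3 - <<'E'
from m import *
import pickle
A=snap();pickle.dump(A,open("A.pkl","wb"));f0=F();print("f0",f0.round(2))
for x in [-.118,-.111]+list(np.arange(-.109,-.0944,.0015)):
    go(x,0,.0655,.03);f=F();print(round(x*1e3,1),f.round(2),(infl(get_obs()["position"])*1e3).round(2))
    if abs(f[0])>25: break
B=snap();pickle.dump(B,open("B.pkl","wb"));print("slide,lift mm",lift(A,B),get_obs()["time_s"],get_obs()["gripper_width"])
E
```

```text
f0 [-1.8  -0.14  3.06]
-118.0 [ 1.69 -0.62  2.41] [-1.1677e+02 -6.0000e-02  6.5690e+01]
-111.0 [-0.86 -0.1   4.61] [-110.78   -0.     65.67]
-109.0 [-2.54  0.85  7.74] [-1.0936e+02  2.0000e-02  6.5630e+01]
-107.5 [-5.49  0.03  9.14] [-1.0872e+02  7.0000e-02  6.5550e+01]
-106.0 [-7.82  0.46 11.12] [-1.075e+02  7.000e-02  6.558e+01]
-104.5 [-10.2   -0.03  13.9 ] [-1.0688e+02  1.0000e-01  6.5510e+01]
-103.0 [-12.98   0.9   16.12] [-1.059e+02  9.000e-02  6.548e+01]
-101.5 [-13.71   0.78  16.69] [-104.73    0.16   65.46]
-100.0 [-13.05   0.72  17.28] [-103.33    0.19   65.44]
-98.5 [-13.13  -0.07  16.52] [-101.91    0.23   65.33]
-97.0 [-1.322e+01  1.000e-02  1.714e+01] [-100.49    0.2    65.36]
-95.5 [-14.67  -0.29  16.3 ] [-98.98   0.2   65.41]
side median flow [-0.93  -0.645]
top median flow [ -1.136 -15.15 ]
slide,lift mm [1.13608126 3.01020329] 16.2833 0.02236301692709538
```

```bash
python3 - <<'E'
from m import *
import pickle
A=pickle.load(open("A.pkl","rb"));B=pickle.load(open("B.pkl","rb"))
a={"side":A["side"]};b={"side":B["side"]};print(lift(a,b))
for t in [(0,0),(2,0),(0,2),(2,2),(1,3),(2,3)]:
    P=upper(*np.array(t)/1e3);print(t,np.median(proj(A["side"],P)-proj(A["side"],upper(0,0)),0).round(2))
g=lambda f,x,y,s:cv2.resize(f[y:y+s,x:x+s],(400,300*400//300),interpolation=cv2.INTER_CUBIC)
u,v=proj(B["side"],frame(FO,YF,[-.05,0,.06]))[0].astype(int);U,V=proj(B["top"],frame(FO,YF,[-.045,0,.06]))[0].astype(int)
cv2.imwrite("pics/c5.png",np.hstack([g(B["side"]["frame"][:,:,::-1],u-35,v-35,70),g(B["top"]["frame"][:,:,::-1],U-40,V-40,80)]))
E
```

```text
side median flow [-0.93  -0.645]
[0.74671455 2.99253077]
(0, 0) [0. 0.]
(2, 0) [-0.84 -0.08]
(0, 2) [-0.42 -0.43]
(2, 2) [-1.25 -0.52]
(1, 3) [-1.05 -0.69]
(2, 3) [-1.46 -0.73]
```

View pics/c5.png

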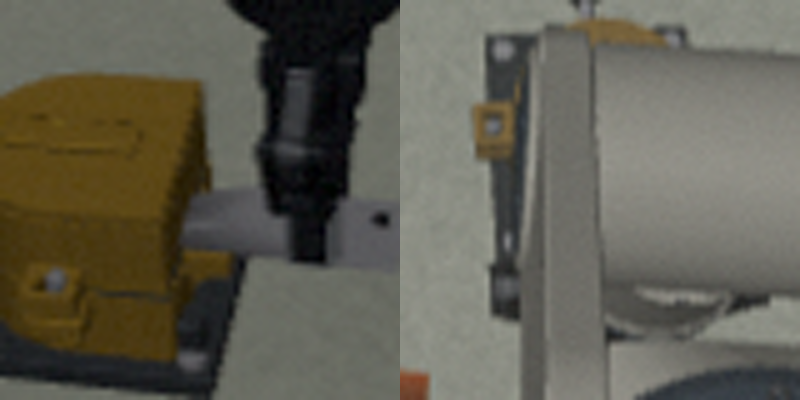

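The side crop shows the parting line opening and the wedge under the lip. The arm hides the flask in the top view, so only the side view counts. The estimates so far are 2.6-3 mm (vision 3.0; kinematics 2.6-3.1). I'll push about 3 mm further and measure with a direct image-alignment fit.

```bash
cat >> m.py <<'E'
def lift2(A,B):
    "direct alignment of side image: warp A's lid-top plane by (slide, lift), fit to B"
    from scipy.optimize import minimize
    a,b=A["side"],B["side"];P0=upper(0,0);p0=proj(a,P0).astype(np.float32)
    m=np.zeros(a["gray"].shape,np.uint8);cv2.fillConvexPoly(m,cv2.convexHull(p0).astype(np.int32),1);m=cv2.dilate(m,np.ones((5,5)))>0
    bl=lambda g:cv2.GaussianBlur(g,(0,0),.6);ga,gb=bl(a["gray"]),bl(b["gray"])
    def cost(x):
        H,_=cv2.findHomography(p0,proj(a,upper(*np.array(x)/1e3)).astype(np.float32))
        w=cv2.warpPerspective(ga,H,ga.shape[::-1],flags=cv2.INTER_CUBIC);return np.mean((w-gb)[m]**2)
    s=minimize(cost,[1,3],method="Nelder-Mead",options=dict(initial_simplex=[[1,3],[2,3],[1,4.5]]))
    return s.x,s.fun,cost((0,0)),{k:round(minimize(lambda l:cost((k,l[0])),[3.],method="Nelder-Mead").x[0],2) for k in(0,1,2)}
E
python3 - <<'E'
from m import *
import pickle
A=pickle.load(open("A.pkl","rb"));B=pickle.load(open("B.pkl","rb"));print("before",lift2(A,B))
for x in (-.094,-.0925):
    go(x,0,.0655,.02);print(F().round(2),(infl(get_obs()["position"])*1e3).round(2))
bot.dwell(.3);print(F().round(2),(infl(get_obs()["position"])*1e3).round(2))
C=snap();pickle.dump(C,open("C.pkl","wb"));print(lift2(A,C),lift({"side":A["side"]},{"side":C["side"]}),get_obs()["time_s"])
w=vision.read_camera("wrist");pickle.dump(w,open("w5.pkl","wb"))
E
```

```text
before (array([0.985885  , 3.00621527]), np.float64(3.8463611602783203), np.float32(47.601192), {0: np.float64(4.43), 1: np.float64(2.98), 2: np.float64(1.64)})
[-13.77   0.63  17.78] [-97.52   0.2   65.44]
[-14.43   0.63  17.86] [-96.06   0.18  65.49]
[-14.16   0.03  18.79] [-96.07   0.19  65.49]
side median flow [-1.014 -0.838]
(array([0.89764054, 3.59757095]), np.float64(4.420633792877197), np.float32(59.916504), {0: np.float64(4.85), 1: np.float64(3.42), 2: np.float64(2.36)}) [0.45560462 3.84680025] 17.6833
```

```bash
cat >> m.py <<'E'
def lift3(A,B):
    "joint fit: top, +y side wall and lug/pin-eye faces of the upper half, side image"
    from scipy.optimize import minimize
    a,b=A["side"],B["side"]
    def mv(P,s,l):
        t=l/.0875;q=P-[.045,0,0]
        return frame(FO,YF,np.c_[q[:,0]*np.cos(t)+q[:,2]*np.sin(t),q[:,1],q[:,2]*np.cos(t)-q[:,0]*np.sin(t)]+[.045+s,0,.046])
    th=np.linspace(-np.pi/2,np.pi/2,15);top=np.r_[[[-.045,-.045,.04],[-.045,.045,.04]],np.c_[.045*np.cos(th),.045*np.sin(th),0*th+.04]]
    wall=np.array([[-.0455,.045,.004],[-.0455,.045,.04],[-.012,.045,.04],[-.012,.045,.004]])
    bl=lambda g:cv2.GaussianBlur(g,(0,0),.6);ga,gb=bl(a["gray"]),bl(b["gray"]);F_=[]
    for f,k in((top,5),(wall,3)):
        p=proj(a,mv(f,0,0)).astype(np.float32);m=np.zeros(ga.shape,np.uint8)
        cv2.fillPoly(m,[cv2.convexHull(p).round().astype(np.int32)],1);F_.append((f,p,cv2.dilate(m,np.ones((k,k)))>0))
    def cost(x,F=F_):
        c=0
        for f,p,m in F:
            H,_=cv2.findHomography(p,proj(a,mv(f,*np.array(x)/1e3)).astype(np.float32))
            c+=np.sum((cv2.warpPerspective(ga,H,ga.shape[::-1],flags=cv2.INTER_CUBIC)-gb)[m]**2)
        return c/sum(m.sum() for _,_,m in F)
    fit=lambda F:(lambda s:(s.x.round(2),round(s.fun,2)))(minimize(cost,[1,3],args=(F,),method="Nelder-Mead",options=dict(initial_simplex=[[1,3],[2,3],[1,4.5]])))
    return dict(joint=fit(F_),top=fit(F_[:1]),wall=fit(F_[1:]),prof=[(s,l,round(float(cost((s,l))),2)) for s in(0.5,1,1.5,2) for l in(2.5,3,3.5,4,4.5)])
E
python3 - <<'E'
from m import *
import pickle
A,B,C=[pickle.load(open(n+".pkl","rb")) for n in"ABC"]
for X in(B,C):
    r=lift3(A,X);print(r["joint"],r["top"],r["wall"])
print(r["prof"])
f=lambda X:cv2.resize(X["side"]["frame"][120:195,205:280,::-1],(400,400),interpolation=cv2.INTER_CUBIC)
p=proj(A["side"],frame(FO,YF,[-.045,0,.05]))[0];print(p)
x,y=int(p[0])-45,int(p[1])-40
f=lambda X:cv2.resize(X["side"]["frame"][y:y+75,x:x+75,::-1],(400,400),interpolation=cv2.INTER_CUBIC)
cv2.imwrite("pics/c6.png",np.hstack([f(A),f(C)]))
E
```

```text
(array([1.02, 2.95]), np.float64(5.7)) (array([0.99, 3.  ]), np.float64(4.79)) (array([1.4 , 2.33]), np.float64(9.82))
(array([0.87, 3.61]), np.float64(7.17)) (array([0.8 , 3.65]), np.float64(5.4)) (array([1.29, 2.8 ]), np.float64(15.28))
[(0.5, 2.5, 14.74), (0.5, 3, 10.97), (0.5, 3.5, 8.38), (0.5, 4, 7.37), (0.5, 4.5, 7.86), (1, 2.5, 10.05), (1, 3, 7.74), (1, 3.5, 7.29), (1, 4, 8.25), (1, 4.5, 10.48), (1.5, 2.5, 8.37), (1.5, 3, 8.25), (1.5, 3.5, 9.52), (1.5, 4, 11.95), (1.5, 4.5, 15.63), (2, 2.5, 10.23), (2, 3, 11.58), (2, 3.5, 14.28), (2, 4, 18.3), (2, 4.5, 24.02)]
[270.34895162 175.74223927]
```

View pics/c6.png

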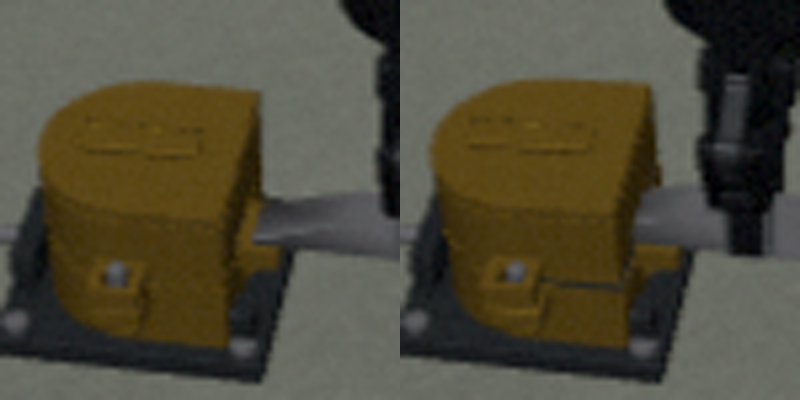

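The before/after crops show the gap line opening at the front. Vision gives about 3.6 mm lift with 0.9 mm slide, and kinematics with that slide also gives 3.6. I'll push 1 mm more and check stability.

```bash
python3 - <<'E'
from m import *
import pickle
A=pickle.load(open("A.pkl","rb"))
go(-.0914,0,.0655,.02);bot.dwell(.5)
print(F().round(2),(infl(get_obs()["position"])*1e3).round(2))
D=snap();pickle.dump(D,open("D.pkl","wb"));r=lift3(A,D);print(r["joint"],r["top"],r["wall"])
s=get_obs();print(s["time_s"],s["gripper_width"],s["grip_force"],(infl(s["position"])*1e3).round(2))
E
```

```text
[-13.82  -0.59  17.89] [-95.02   0.18  65.51]
(array([0.58, 4.18]), np.float64(8.37)) (array([0.55, 4.24]), np.float64(6.49)) (array([1.04, 3.77]), np.float64(17.05))
19.0833 0.022232528951432903 61.640260219573975 [-95.03   0.18  65.5 ]
```

Vision reads 4.2 mm and kinematics about 3.9–4.0. The pose is stable, so I'm handing in.

```bash
python3 -c "
from workcell import hand_in
print(hand_in())"
```

```text
the job is handed in; nothing more can be done
None
```

I handed the job in with the steel wedge held in the slot, pressed down on the ledge, and the lip lifted about 4 mm (4.2 mm by the side camera, 3.9–4.0 mm from the arm's position) at about 19 s of the 54 s allowed; I moved nothing else on the bench.

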